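Trip-test the bench's residual-current breaker and restart the machine

ROBOT

A 7-joint arm with a two-finger parallel gripper is mounted at the origin on a cart in front of the work surface, level with it; the furniture and walls round the work are solid. World frame = base frame: x ahead of the robot, y to its left, z up, the work surface at z = 0. Lengths are in mm, angles in rad, forces in N, time in s.
With the tool pointing down it reaches from about 350 to 900 mm from the base axis. Payload 8.1 kg.
Tool frame: the origin (TCP) lies at the very end of the fingers, on their centre line; the grasp point (between the pads) lies 19 mm behind it; y points along the fingers, z is the direction in which the jaws open and shut, and the axes are right-handed (so a half turn about y gives the same grasp; the last joint's range is limited). The gripper opens to 85 mm and grips with 20 to 120 N. Pads are 22 mm wide; open, the fingers measure 114 mm over their backs; the gripper's body (76 mm by 85 mm) begins 54 mm behind the grasp point. The pads swing forward as they close: fully open they stand 13 mm farther back than shut.
Start: joints at [-1.307, 0.434, 0.025, 1.573, -0.012, 1.134, -0.075], TCP at [224.171, 583.428, 231.323] pointing down, gripper open.
Joint ranges: [-2.62, 2.62], [-0.44, 2.09], [-1.27, 1.32], [0.08, 2.57], [-1.32, 4.46], [0.12, 2], [-2.74, 2.74]. Speed limits (rad/s): [2.22, 2.22, 3.01, 3.01, 3.14, 3.14, 3.14].

INTERFACE

Orientations are given as a unit quaternion [w, x, y, z].
In Python, from plant import get_obs, snapshot, close_job gives the robot as it stands.
- The arm moves only by the shell command python3 -m inch 'ROWS'. ROWS is text: rows parted by semicolons, each of 5 numbers parted by spaces: the shift along the world's x, y, z in mm, then the turn about the world's z in rad, then the finger opening in mm, from 0 to 85.4. A call has 1 to 20 rows; each row shifts and turns the commanded pose from where the row before left it; what a row does not reach is not made up. A row lasts 1/8 s, in which the tool goes at most 62.5 mm and 10.7 degrees, less where a joint would pass 70% of its speed; a pose out of reach is approached as far as the arm can. A call with a gripper value outside its range is refused whole. The fingers move at their own pace and stop on an object; the grip force is fixed at half the most. Time passes only in rows, so rows that do not move let the fingers close. It gives the time, the measured TCP pose, the force and the opening at its end, in the units of the state.
- get_obs(): the state, without advancing time (a new reading comes with each control period).
- snapshot(name): name is "scene" or "top" or "wrist"; returns a dict with "color" (384x512x3 uint8, red, green, blue), "fov_y" (degrees; the focal length in pixels is half the picture's height over the tangent of half this angle, whatever the lens; pixels are square), "cx", "cy" (the principal point, pixels), "R" (3x3) and "t" (3): a world point X has camera coordinates R X + t. Camera axes: x right, y down, z forward; pixel columns grow to the right and rows downward; lengths in mm; the calibration is good to about 2 mm. A picture is of the moment at which its call begins. There is no depth.
- close_job(): hands the job in, once; it reports no verdict.
The state is a dict: "t": time; "q": joint angles; "joint_vel": joint speeds; "tau": joint torques, N m; "ee_pos": TCP position; "orientation": TCP orientation; "ft_force": force on the tool from outside, world axes, zero at the start; "ft_torque": the same for the moment, N m; "finger_gap": finger opening in mm.
Only numpy, scipy, OpenCV 4.12 (cv2) and the standard library are available. Lean on these libraries where they do the work, as an engineer would, in place of code of your own. Each camera call takes 0.05 s, during which the arm holds its last target. There are 200 camera calls.

TASK

Do the routine trip test of the bench supply with the fingertips: press the test button on the supply box's wide breaker so that its lever drops, then push that lever back up until it stays on by itself. The tape tester has dropped out with the power, so last press the plain round start button on the button station right in and let it spring out. Leave the mushroom-shaped stop button, the two narrow breakers and the loose bush, loupe and rod alone.

Things in the scene. Friction and masses are not known exactly. Their poses are not given: they have to be found in the camera images.
- supply_box: Supply box: fixed grey desk housing 130 deep (x) x 190 wide (y), its panel sloping up away from the robot by 17 degrees: 45 high in front, 85 behind. Origin: centre of its underside; x points to the high rear edge, y to the left seen from the front, z up.
- supply_panel_mid (a point): Centre of the supply box's panel (x up the slope, y left, z the panel's outward normal). A row of breakers, 45 up the slope x 145 wide, stands 9 proud of it: at the left a white residual-current breaker 72 wide with the test button (left) and the wide lever (right), then a blank strip 36 wide, then two narrow breakers at the right.
- test_button_top (a point): Centre of the top of the test button: a grey cap 13 x 13, which stands 7 proud of the white breaker at the left end of the row, 37 to the left of the wide lever. Its z axis is the panel's normal.
- test_button (a joint): Travel of the test button into the panel, in m: 0 out, 0.006 fully in. Sprung: about 1.2 N to start, about 4.6 N fully in. The breaker trips at about 0.004. It springs out when let go; while it is held in, the lever cannot latch.
- rcd_lever_tip (a point): Middle of the end of the wide black lever of the white breaker: a paddle 16 wide, 7 thick, whose end lies 27 from its hinge. It moves with the lever; the point's z axis is not along the lever.
- rcd_hinge (a point): The middle of the wide lever's hinge, 4 below the face of the white breaker (fixed to the panel; x up the slope, y to the left along the hinge, z along the panel's normal).
- rcd_lever (a joint): Wide lever, rad: 0 on and latched (leaning up the slope, 0.45 from the normal), 0.9 tripped (leaning down the slope, 0.45 from the normal). A spring drives it to 0.9. Starts latched; only the test button frees it. To latch it, push it up past 0 (stop at -0.12): about 3 N at the end of the lever, 5 N half-way down. Let go, it settles at about 0.
- breaker_1_tip (a point): Middle of the end of the lever of the first narrow breaker (lever 10.5 wide, end 20 from its hinge), 65 to the right of the wide lever. To be left alone.
- breaker_2_tip (a point): The same of the second narrow breaker, 18 farther right. To be left alone.
- breaker_1 (a joint): Lever of the first narrow breaker, rad: 0 on (up the slope) to 0.9 off. Stays where it is left; starts at 0.
- breaker_2 (a joint): Lever of the second narrow breaker, rad: 0 on (up the slope) to 0.9 off. Stays where it is left; starts at 0.
- station: The button station: a fixed smaller grey desk housing, 90 deep (x) x 150 wide (y), with an aluminium panel that slopes up away from the robot by 17 degrees: 38 high in front, 65 behind. Origin: centre of its underside; x to the high rear edge, y to the left, z up. Two black buttons in steel collars: the start button at the left, the stop button at the right, 68 apart.
- start_button_top (a point): Centre of the top of the start button: a plain black cylinder 24 across, flat on top, standing 15 above the panel (9 above its collar of 33). Its z axis is the panel's normal.
- start_button (a joint): Travel of the start button into the panel, in m: 0 out, 0.006 fully in. Sprung: 1.5 N to start, 4.5 N fully in; springs out when let go.
- stop_button_top (a point): Centre of the top of the stop button: a black mushroom head 40 across, 27 above the panel. To be left alone.
- stop_button (a joint): Travel of the stop button, in m: 0 out, 0.006 in; sprung like the start button.
- bush_sample: Loose steel bush, 31 across, 25 high, standing between the two boxes. Origin: centre of its underside. To be left alone.
- loupe: Loose black loupe, 39 across, 32 high, behind the station. Origin: centre of its underside. To be left alone.
- rod_sample: Loose upright steel rod, 18 across, 42 high, behind the station. Origin: centre of its underside. To be left alone.

How it is judged (in metres and radians):
On the way, in this order (a step that is already met when the one before it is completed fails the run):
1. the test button is pressed and the wide lever drops (value of joint test_button above 0.002 m and value of joint rcd_lever above 0.5 rad), for 0.02 s.
2. the wide lever is pushed back up, with the test button out (value of joint rcd_lever below 0.12 rad and value of joint test_button below 0.0015 m), for 0.2 s.
3. with the lever still on, the start button is pressed right in (value of joint start_button above 0.004 m and value of joint rcd_lever below 0.12 rad), for 0.05 s.
At the end, for the whole second after the job is handed in: The wide lever stays latched on (within 0.12 rad of its on position) by itself; the test, start and stop buttons are all out again (within 1.5 mm); both narrow breakers are still on (within 0.25 rad); the bush, loupe and rod stand within 20 mm of where they were (all of step 2 and velocity of joint rcd_lever below 0.1 rad/s and value of joint each of start_button, stop_button below 0.0015 m and value of joint each of breaker_1, breaker_2 below 0.25 rad and distance of each of bush_sample, loupe, rod_sample from where it was at the start of the episode below 0.02 m); the robot touches nothing.
It fails at once if the stop button is pressed (more than 2.5 mm) (value of joint stop_button above 0.0025 m).
It fails at once if a narrow breaker is knocked off (more than 0.25 rad) (value of joint any of breaker_1, breaker_2 above 0.25 rad).
It fails at once if a loose part is lifted or shifted by more than 20 mm (distance of any of bush_sample, loupe, rod_sample from where it was at the start of the episode above 0.02 m).
It also fails if it takes over 40 s, if anything falls off the work surface, if the arm or the gripper's body presses on something with over 40 N, if the wrist force passes 120 N, or if a joint passes its speed limit or range.

## Working session

There is one attempt and no reset: what is moved stays moved. The work goes in short steps, Python scripts to look and compute and a shell command to move; the robot and the scene stay as the last step left them, time stands still between calls to the robot, and variables do not carry over. Pictures are saved under pics/ and viewed, about 8 in all and at most 12, crops included, and the job is handed in when it is done.

```bash
mkdir -p pics; cat > h.py <<'E'
import numpy as np,cv2
from plant import get_obs,snapshot
def take(n,f):
    s=snapshot(n); cv2.imwrite('pics/'+f+'.png',s['color'][:,:,::-1]); np.savez(f+'.npz',**{k:np.array(v) for k,v in s.items()}); return s
def cam(f):
    s=np.load(f+'.npz'); return s['R'],s['t'],192/np.tan(np.radians(float(s['fov_y'])/2)),float(s['cx']),float(s['cy'])
def ray(f,u,v):
    R,t,F,cx,cy=cam(f); d=R.T@np.array([(u-cx)/F,(v-cy)/F,1]); return -R.T@t,d/np.linalg.norm(d)
def onz(f,u,v,z):
    o,d=ray(f,u,v); return o+d*(z-o[2])/d[2]
def two(f,p,g,q):
    a,d=ray(f,*p); b,e=ray(g,*q); s=np.linalg.lstsq(np.c_[d,-e],b-a,rcond=None)[0]; P=a+s[0]*d;Q=b+s[1]*e; return (P+Q)/2,np.linalg.norm(P-Q)
def proj(f,X):
    R,t,F,cx,cy=cam(f); c=R@np.array(X)+t; return c[:2]/c[2]*F+[cx,cy]
E
python3 - <<'E'
from h import *
np.set_printoptions(precision=3,suppress=True)
ims=[]
for n in('top','scene','wrist'):
    s=take(n,n+'0'); ims.append(s['color'][:,:,::-1]); print(n,s['fov_y'],-s['R'].T@s['t'],s['R'][2])
print(get_obs())
E
```

```text
top 46.93712940260194 [ 348.761  -10.517 1256.756] [ 0.194 -0.008 -0.981]
scene 50.37691825319992 [ 163.998 -776.787  518.646] [ 0.404  0.795 -0.452]
wrist 60.18432622280664 [146.234 613.379 373.72 ] [ 0.304 -0.118 -0.945]
{'t': 0.15, 'q': array([-1.307,  0.435,  0.025,  1.574, -0.012,  1.134, -0.075]), 'joint_vel': array([ 0.   , -0.001, -0.   , -0.003, -0.001,  0.   , -0.002]), 'tau': array([ -0.   , -67.088,   1.025, -31.644,   0.016,   0.009,   0.   ]), 'ee_pos': array([224.047, 583.046, 230.715]), 'orientation': array([-0.695,  0.696, -0.129,  0.129]), 'ft_force': array([-0.077,  0.603, -0.431]), 'ft_torque': array([ 0.005, -0.007, -0.001]), 'finger_gap': 85.56297218965716}
```

View pics/top0.png

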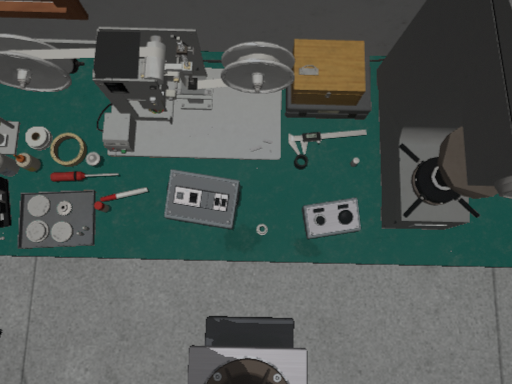

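View pics/scene0.png

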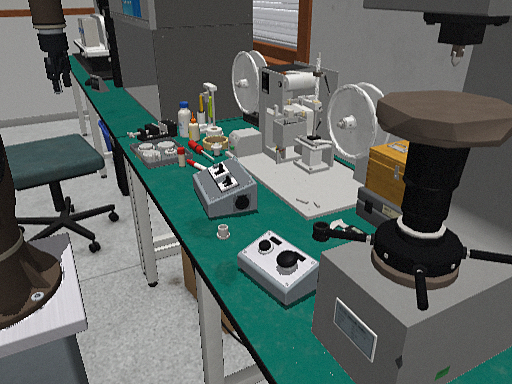

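The top view shows the supply box around (202,199) and the station around (332,217). In the scene view they are at (225,187) and (278,265). The bush is at (262,229) in the top view. I'll enlarge both boxes.

```bash
python3 - <<'E'
from h import *
def crop(f,x,y,w,h,k):
    a=cv2.imread(f'pics/{f}.png')[y:y+h,x:x+w]; a=cv2.resize(a,None,fx=k,fy=k,interpolation=cv2.INTER_CUBIC)
    for i in range(0,w,10):
        cv2.putText(a,str(x+i),(i*k,8),0,.3,(0,255,255),1); cv2.line(a,(i*k,10),(i*k,14),(0,255,255),1)
    for i in range(10,h,10): cv2.putText(a,str(y+i)+'-',(0,i*k+3),0,.3,(0,255,255),1)
    return a
A=np.hstack([crop('top0',160,165,85,70,5),crop('top0',300,190,70,50,5)[:,:350] if 0 else cv2.copyMakeBorder(crop('top0',300,190,65,50,5),0,100,0,0,0)])
B=np.hstack([crop('scene0',185,150,75,50,5),crop('scene0',235,225,85,50,5)])
w=max(A.shape[1],B.shape[1]); f=lambda a:cv2.copyMakeBorder(a,0,0,0,w-a.shape[1],0)
C=np.vstack([f(A),f(B)]);print(C.shape);cv2.imwrite('pics/c1.png',C)
E
```

```text
(600, 800, 3)
```

View pics/c1.png

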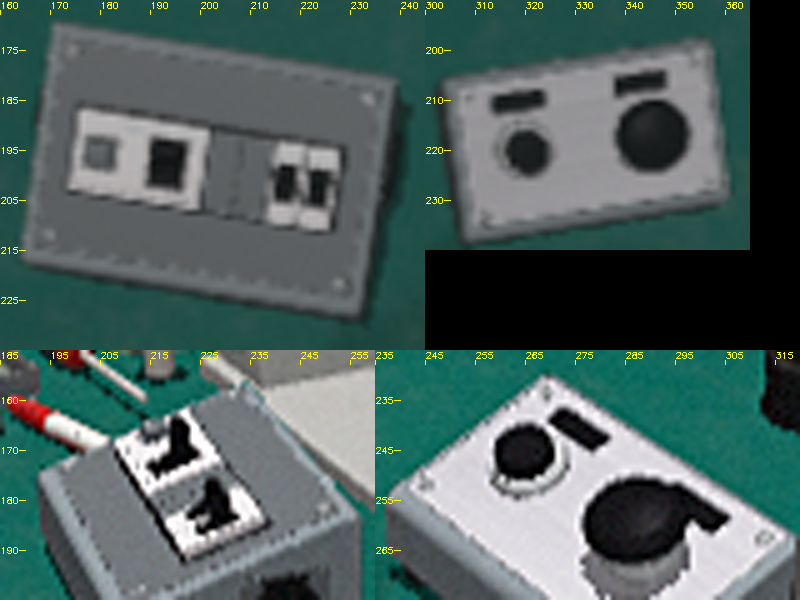

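The crops show the following, in full-image pixels:

| Item | Top view | Scene view |
|---|---|---|
| Test button | (180,195.4) | (215.5,166.5) |
| Wide lever | (193.4,197.6) | – |
| Start button | (320.4,220.4) | (265,245.5) |
| Stop button | (345.5,217) | – |

The lever leans up the slope, so it is on.

```bash
python3 - <<'E'
from h import *
from scipy.spatial.transform import Rotation as Ro
np.set_printoptions(precision=1,suppress=True)
C=lambda x,y:(160+x/5,165+y/5); D=lambda x,y:(300+(x-425)/5,190+y/5)
zs=[85,85,45,45]
S=np.array([onz('top0',*C(*p),z) for p,z in zip([(50,22),(398,82),(362,318),(25,262)],zs)])
T=np.array([onz('top0',*D(*p),z) for p,z in zip([(445,80),(712,40),(728,200),(465,240)],[65,65,38,38])])
for n,P in(('supply',S),('station',T)):
    l=P[0]-P[1]; m=P[3]-P[2]; print(n,P.mean(0),'yaw',[np.degrees(np.arctan2(-v[0],v[1])) for v in(l,m)],'w',np.linalg.norm(l),np.linalg.norm(m), 'depth',np.linalg.norm((P[0]+P[1]-P[2]-P[3])[:2]/2))
print('test',onz('top0',*C(100,152),80),two('top0',C(100,152),'scene0',(215.5,166.5)))
print('start',onz('top0',*D(527,152),66),two('top0',D(527,152),'scene0',(265,245.5)))
print('stop',onz('top0',*D(653,135),77))
o=get_obs()['orientation'];print(Ro.from_quat(np.roll(o,-1)).as_matrix())
E
```

```text
supply [541.1 132.6  65. ] yaw [np.float64(-8.58521149487645), np.float64(-8.109513124204847)] w 191.82818051637486 187.82136098809826 depth 126.15747570932074
station [ 499.8 -226.7   51.5] yaw [np.float64(9.915605020795459), np.float64(9.870438685020122)] w 148.61990964948427 147.6600647955063 depth 85.746115815788
test [548.  189.6  80. ] (array([546.9, 190.8,  76. ]), np.float64(3.6988937611991073))
start [ 490.8 -191.    66. ] (array([ 490.8, -191.3,   62.7]), np.float64(0.9490364511228017))
stop [ 500.3 -257.2   77. ]
[[ 0.9 -0.   0.4]
 [-0.4 -0.   0.9]
 [ 0.  -1.  -0. ]]
```

```bash
python3 -m inch '20 -25 0 0.044 40;30 -36 0 0.044 0;30 -36 0 0.044 0;30 -36 0 0.044 0;30 -36 0 0.044 0;30 -36 0 0 0;30 -36 0 0 0;30 -36 0 0 0;30 -36 0 0 0;30 -36 0 0 0;20 -30 -20 0 0;7 -13 -30 0 0;0 0 -30 0 0;0 0 0 0 0;0 0 0 0 0'
python3 - <<'E'
from h import *
take('wrist','w1');take('scene','s1');take('top','t1')
a=cv2.imread('pics/w1.png');b=cv2.imread('pics/s1.png')[110:230,170:290];c=cv2.imread('pics/t1.png')[150:240,150:250]
A=np.vstack([cv2.resize(b,(288,288)),cv2.resize(c,(288,288))]);B=cv2.copyMakeBorder(a,0,192,0,0,0)
cv2.imwrite('pics/v1.png',np.hstack([B,A]))
for X in((548,189.6,81),get_obs()['ee_pos']): print(proj('w1',X),X)
E
```

```text
t: 2.02
ee_pos: [541.5, 191.9, 152.3]
orientation: [0.705, -0.705, 0.051, -0.052]
ft_force: [0.2, 0.5, 0.9]
finger_gap: 0.0
[248.86208106 213.42696269] (548, 189.6, 81)
[251.02433346 258.17425467] [541.81264589 192.01977757 152.66338297]
```

View pics/v1.png

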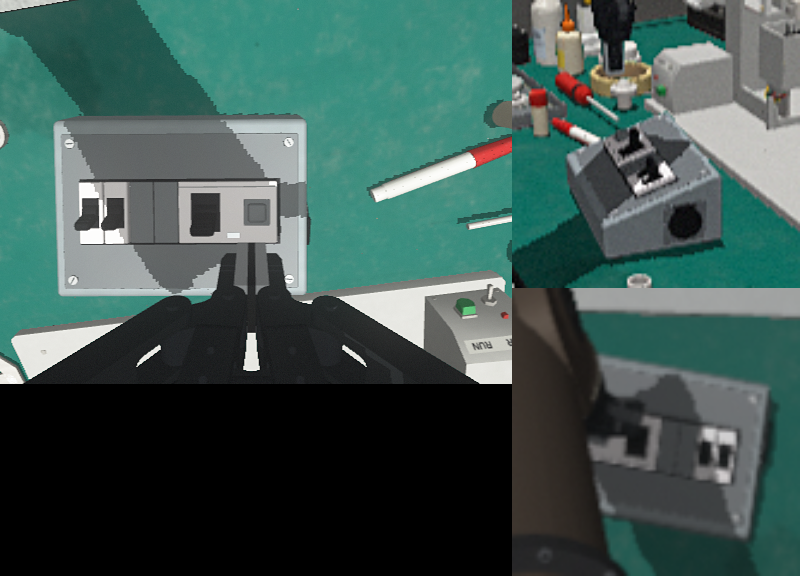

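The wrist picture is upside down (up is towards the robot, right is +y). It shows the test button at (256,211), the wide lever at (205,213) and the closed fingertips at (252,250).

```bash
python3 - <<'E'
from h import *
np.set_printoptions(precision=1,suppress=True)
a=cv2.imread('pics/w1.png');cv2.imwrite('pics/w1c.png',cv2.resize(a[165:290,165:295],None,fx=4.5,fy=4.5,interpolation=cv2.INTER_CUBIC))
print('btn',onz('w1',256,211,81),two('w1',(256,211),'top0',(180,195.4)), 'cam',ray('w1',256,192))
print('white face corners',[onz('w1',u,v,74) for u,v in((178,181),(278,181),(278,244),(178,244))])
print('tip',onz('w1',252,250,152.5))
E
```

```text
btn [546.9 194.8  81. ] (array([551.3, 193. ,  67.4]), np.float64(3.346313460731256)) cam (array([458.9, 204.2, 295.3]), array([ 0.3, -0. , -0.9]))
white face corners [array([519.4, 143.7,  74. ]), array([529.6, 212.9,  74. ]), array([578.6, 207. ,  74. ]), array([567.7, 133.1,  74. ])]
tip [537.5 193.1 152.5]
```

View pics/w1c.png

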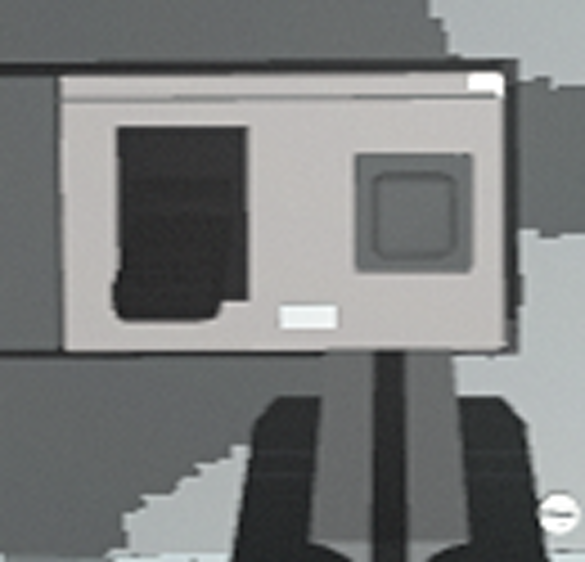

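```bash
python3 -m inch '-2.3 1.2 -20 0 0;0 0 -25 0 0;0 0 -15 0 0;0 0 -6 0 0;0 0 0 0 0;0 0 0 0 0'; python3 -m inch '0 0 -3 0 0;0 0 0 0 0;0 0 0 0 0'
```

```text
t: 2.92
ee_pos: [539.4, 192.8, 86.1]
orientation: [0.705, -0.705, 0.052, -0.052]
ft_force: [0.5, -0.8, -0.1]
finger_gap: 0.0
t: 3.3
ee_pos: [538.9, 192.6, 82.4]
orientation: [0.705, -0.705, 0.052, -0.052]
ft_force: [0.3, 0.8, 0.5]
finger_gap: -0.1
```

```bash
for i in 1; do python3 -m inch '0 0 -2 0 0;0 0 0 0 0;0 0 0 0 0'; done; python3 -m inch '0 0 -2 0 0;0 0 0 0 0;0 0 0 0 0'
```

```text
t: 3.68
ee_pos: [538.8, 192.6, 80.3]
orientation: [-0.705, 0.705, -0.052, 0.052]
ft_force: [-0.1, 0.5, 0.1]
finger_gap: -0.1
t: 4.05
ee_pos: [539.1, 192.6, 78.5]
orientation: [0.705, -0.705, 0.052, -0.052]
ft_force: [2.2, 0.0, 2.5]
finger_gap: 0.0
```

```bash
python3 -m inch '0 0 -2 0 0;0 0 0 0 0;0 0 0 0 0'; python3 -m inch '0 0 -2 0 0;0 0 0 0 0;0 0 0 0 0'
python3 - <<'E'
from h import *
take('wrist','w2');a=cv2.imread('pics/w2.png');cv2.imwrite('pics/w2c.png',cv2.resize(a[140:300,130:320],None,fx=3,fy=3))
E
```

```text
t: 4.42
ee_pos: [538.8, 192.7, 76.3]
orientation: [0.705, -0.705, 0.052, -0.052]
ft_force: [1.4, -1.0, 2.2]
finger_gap: 0.4
t: 4.8
ee_pos: [539.1, 192.7, 74.5]
orientation: [0.705, -0.705, 0.052, -0.052]
ft_force: [1.4, -0.4, 4.6]
finger_gap: -0.1
```

View pics/w2c.png

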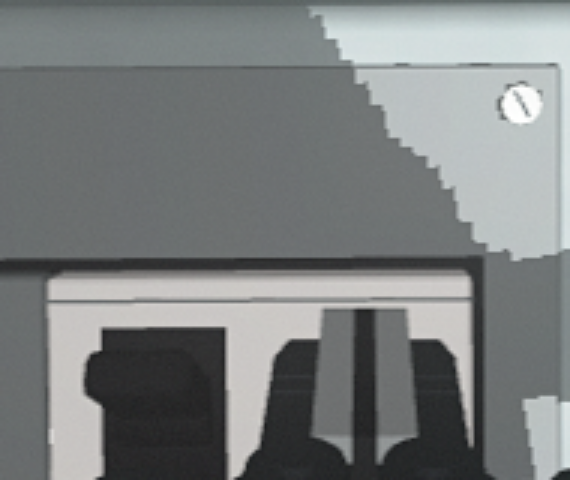

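The lever's end now lies towards the top of the picture, at about (168,265), so it appears to have dropped. I'll confirm after raising the tool and moving it in front of the lever.

```bash
python3 -m inch '0 0 10 0 0;0 0 40 0 0;-35 -30.6 30 0 0;0 0 0 0 0;0 0 0 0 0'
python3 - <<'E'
from h import *
take('wrist','w3');take('scene','s3');a=cv2.imread('pics/w3.png')[100:300,100:400];b=cv2.imread('pics/s3.png')[140:220,180:260]
cv2.imwrite('pics/v3.png',np.hstack([cv2.resize(a,(600,400)),cv2.copyMakeBorder(cv2.resize(b,(200,200)),0,200,0,0,0)]))
E
```

```text
t: 5.48
ee_pos: [503.6, 162.2, 154.6]
orientation: [0.705, -0.705, 0.052, -0.052]
ft_force: [0.2, 0.9, 0.1]
finger_gap: 0.0
```

View pics/v3.png

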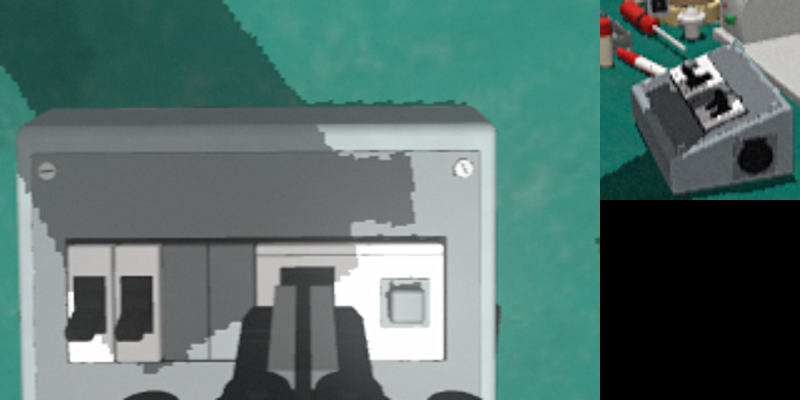

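The scene view confirms it: the wide lever leans down the slope, opposite to the narrow ones, and the test button is out. I'll lower the tool in front of the lever and push it up.

```bash
python3 -m inch '0 0 -30 0 0;0 0 -30 0 0;0 0 -12.5 0 0;0 0 0 0 0;0 0 0 0 0'; python3 -m inch '5 -0.7 0 0 0;5 -0.7 0 0 0;0 0 0 0 0;0 0 0 0 0';python3 -m inch '5 -0.7 0 0 0;5 -0.7 0 0 0;0 0 0 0 0;0 0 0 0 0'
```

```text
t: 6.2
ee_pos: [504.5, 162.3, 82.5]
orientation: [0.705, -0.705, 0.052, -0.052]
ft_force: [0.3, -0.2, 0.4]
finger_gap: -0.0
t: 6.7
ee_pos: [514.1, 160.6, 81.9]
orientation: [0.705, -0.705, 0.052, -0.052]
ft_force: [-0.5, -0.4, 0.2]
finger_gap: 0.0
t: 7.2
ee_pos: [523.6, 159.3, 81.8]
orientation: [0.705, -0.705, 0.052, -0.052]
ft_force: [-3.2, 1.2, 2.6]
finger_gap: -0.3
```

```bash
python3 -m inch '5 -0.7 0 0 0;0 0 0 0 0;0 0 0 0 0';python3 -m inch '4 -0.6 0 0 0;0 0 0 0 0;0 0 0 0 0';python3 -m inch '3 -0.4 0 0 0;0 0 0 0 0;0 0 0 0 0'
```

```text
t: 7.58
ee_pos: [529.3, 158.4, 81.8]
orientation: [0.705, -0.705, 0.052, -0.052]
ft_force: [-0.6, 1.1, 1.0]
finger_gap: 0.0
t: 7.95
ee_pos: [533.1, 157.9, 81.9]
orientation: [0.705, -0.705, 0.052, -0.052]
ft_force: [-2.8, 1.1, 2.2]
finger_gap: -0.0
t: 8.32
ee_pos: [535.7, 157.5, 81.8]
orientation: [-0.705, 0.705, -0.052, 0.052]
ft_force: [-5.0, 0.8, 4.3]
finger_gap: 0.1
```

```bash
python3 -m inch '2 -0.3 0 0 0;0 0 0 0 0;0 0 0 0 0';python3 -m inch '2 -0.3 0 0 0;0 0 0 0 0;0 0 0 0 0'
python3 - <<'E'
from h import *
take('wrist','w4');take('scene','s4');a=cv2.imread('pics/w4.png')[100:300,130:330];b=cv2.imread('pics/s4.png')[140:200,190:250]
cv2.imwrite('pics/v4.png',np.hstack([cv2.resize(a,(400,400)),cv2.resize(b,(400,400),interpolation=cv2.INTER_CUBIC)]))
E
```

```text
t: 8.7
ee_pos: [535.9, 157.5, 81.7]
orientation: [-0.705, 0.705, -0.053, 0.05]
ft_force: [-11.3, 1.2, 10.1]
finger_gap: 0.1
t: 9.07
ee_pos: [536.2, 157.4, 81.6]
orientation: [-0.705, 0.705, -0.054, 0.049]
ft_force: [-16.6, 1.2, 15.0]
finger_gap: 0.4
```

View pics/v4.png

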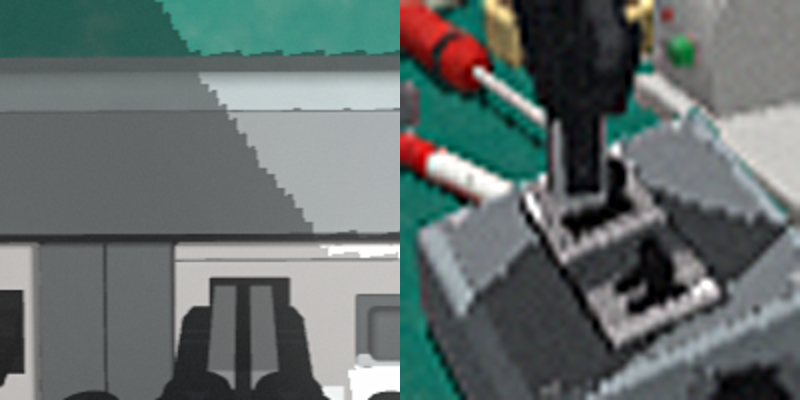

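The finger stands against the lever, which leans up the slope at its stop, as the rising force and the expected x≈535 also suggest. I'll back off and check that it stays.

```bash
python3 -m inch '-6 0.8 0 0 0;-10 1.4 0 0 0;-20 3 0 0 0;0 0 35 0 0;0 0 40 0 0;0 0 0 0 0'
python3 - <<'E'
from h import *
take('wrist','w5');take('scene','s5');a=cv2.imread('pics/w5.png')[100:300,100:300];b=cv2.imread('pics/s5.png')[140:200,190:250]
cv2.imwrite('pics/v5.png',np.hstack([cv2.resize(a,(400,400)),cv2.resize(b,(400,400),interpolation=cv2.INTER_CUBIC)]))
E
```

```text
t: 9.93
ee_pos: [506.2, 162.7, 159.7]
orientation: [0.706, -0.704, 0.05, -0.054]
ft_force: [0.8, -0.5, 0.0]
finger_gap: -0.0
```

View pics/v5.png

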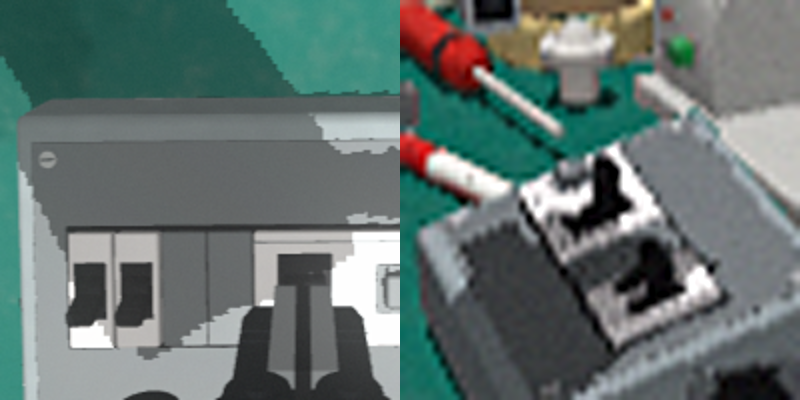

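The wide lever leans up the slope by itself, as at the start, and the narrow levers are unchanged. Next I'll go to the start button.

```bash
python3 -m inch '-3 -40 0 0.08 0;-3 -45 0 0.08 0;-3 -45 0 0.08 0;-3 -45 0 0.078 0;-3 -45 0 0 0;-3 -45 0 0 0;-3 -45 0 0 0;-2 -45 0 0 0;0 0 -30 0 0;0 0 0 0 0;0 0 0 0 0'
python3 - <<'E'
from h import *
take('wrist','w6');a=cv2.imread('pics/w6.png')[100:340,100:400];cv2.imwrite('pics/v6.png',cv2.resize(a,(600,480)))
print(proj('w6',(490.8,-191,65)))
E
```

```text
t: 11.4
ee_pos: [480.8, -192.2, 126.7]
orientation: [0.705, -0.704, -0.06, 0.061]
ft_force: [0.4, -0.0, 0.1]
finger_gap: 0.1
[250.31602643 223.59296341]
```

View pics/v6.png

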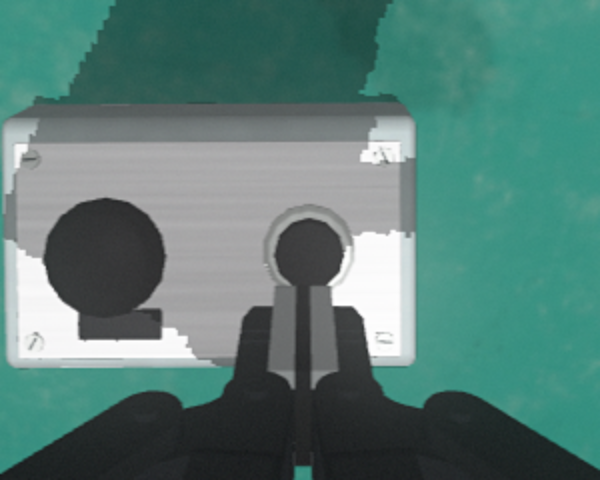

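The start button is at (254.5,226), about 3 mm to the left of the estimate. The stop button is well clear at (152,228).

```bash
python3 -m inch '3 2 -25 0 0;0 0 -25 0 0;0 0 -9 0 0;0 0 0 0 0;0 0 0 0 0'; for i in 1; do python3 -m inch '0 0 -3 0 0;0 0 0 0 0;0 0 0 0 0'; done; python3 -m inch '0 0 -3 0 0;0 0 0 0 0;0 0 0 0 0'
```

```text
t: 12.08
ee_pos: [484.5, -191.0, 68.8]
orientation: [-0.704, 0.705, 0.061, -0.06]
ft_force: [0.0, 0.4, 0.5]
finger_gap: -0.4
t: 12.45
ee_pos: [484.3, -191.0, 65.2]
orientation: [-0.704, 0.705, 0.061, -0.06]
ft_force: [1.3, -0.9, 1.8]
finger_gap: 0.0
t: 12.82
ee_pos: [484.2, -190.9, 61.9]
orientation: [-0.704, 0.705, 0.061, -0.06]
ft_force: [1.6, -0.1, 3.5]
finger_gap: -0.1
```

```bash
python3 -m inch '0 0 -2 0 0;0 0 0 0 0;0 0 0 0 0'; python3 -m inch '0 0 -2 0 0;0 0 0 0 0;0 0 0 0 0'
```

```text
t: 13.2
ee_pos: [484.0, -190.9, 59.9]
orientation: [-0.705, 0.705, 0.061, -0.06]
ft_force: [1.4, 0.5, 5.2]
finger_gap: -0.3
t: 13.58
ee_pos: [484.3, -191.0, 59.1]
orientation: [-0.705, 0.705, 0.061, -0.06]
ft_force: [-2.2, 2.0, 20.9]
finger_gap: 0.1
```

The button is at its hard stop: the force jumped to 21 N, above the 4.5 N of the spring, after about 6 mm of travel. I'll retreat and check.

```bash
python3 -m inch '0 0 8 0 0;0 0 30 0 0;0 0 50 0 0;-20 30 50 0 0;-20 50 30 0 0;0 60 0 0 0;0 60 0 0 0;0 60 0 0 0;0 0 0 0 0;0 0 0 0 0'
python3 - <<'E'
from h import *
take('scene','s7');take('top','t7');b=cv2.imread('pics/s7.png')
f=lambda a,w,h:cv2.resize(a,(w,h),interpolation=cv2.INTER_CUBIC)
t=cv2.imread('pics/t7.png')[160:240,160:370]
cv2.imwrite('pics/v7.png',np.vstack([np.hstack([f(b[140:200,190:250],300,300),f(b[210:310,210:335],375,300)]),f(t,675,257)]))
E
```

```text
t: 14.82
ee_pos: [443.1, 68.4, 225.2]
orientation: [-0.704, 0.705, 0.06, -0.061]
ft_force: [-0.8, -0.5, -1.1]
finger_gap: -0.1
```

View pics/v7.png

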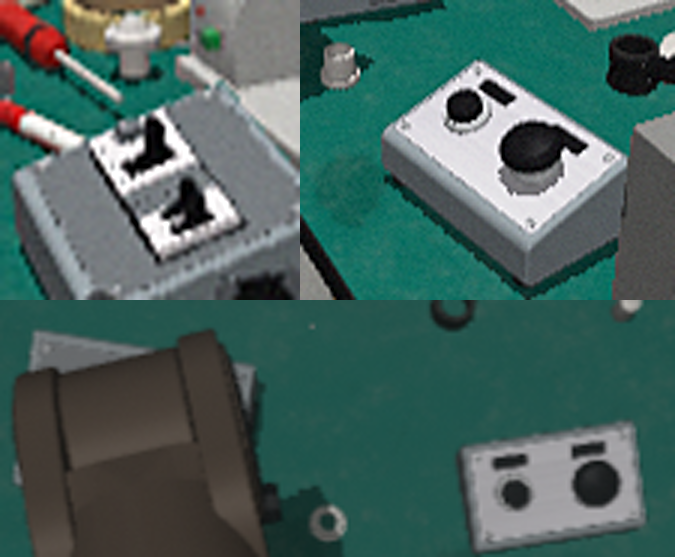

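The lever is up, the start button is out, the loose parts look undisturbed and the arm is clear, so I'll hand in the job.

```bash
python3 -c "from plant import close_job;print(close_job())"
```

```text
the job is handed in; nothing more can be done
None
```

I did the trip test in order and handed it in at about 15 s of the 40 s allowed; the hand-in gives no verdict. I worked with closed fingertips, and the joint values are not readable, so these checks come from force and pictures:

- **Test button:** I pressed it about 5 mm, ending at 4.6 N. The pictures showed the wide lever dropped, and the button was out again after I backed off.
- **Wide lever:** I pushed it up until it hit its stop (force rising to about 17 N in x and 15 N in z). It stayed on by itself after I backed off and still did in the last picture.
- **Start button:** I pressed it about 6 mm to its hard stop, where the force rose to 21 N. It was out again in the last picture.
- **Left alone:** In the last pictures the stop button, both narrow breakers and the bush looked unchanged. I saw the loupe and rod only at the edges of the crops and did not measure their positions. The arm was clear of everything.
- **Disagreement between cameras:** The top and wrist views differed by 3–5 mm sideways for both buttons. I corrected with the wrist view, and the presses landed.

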